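# Make up two kits for the particle analyser

## Robot

A 7-joint arm with a two-finger parallel gripper is mounted at the origin on the work surface. World frame = base frame: x ahead of the robot, y to its left, z up, the work surface at z = 0. Lengths are in mm, angles in rad, forces in N, time in s.
With the tool pointing down it reaches from about 400 to 900 mm from the base axis. Payload 5.5 kg.
Tool frame: the origin (TCP) lies at the very end of the fingers, on their centre line; the grasp point (between the pads) lies manip.grasp_offset behind it (manip.grasp_offset is the distance from the TCP to the grasp point, in mm); x points along the fingers, y is the direction in which the jaws open and shut, and the axes are right-handed (so a half turn about x gives the same grasp; the last joint's range is limited). The gripper opens to 92 mm and grips with 3 to 60 N. Pads are 19 mm wide; open, the fingers measure 130 mm over their backs; the gripper's body (75 mm by 190 mm) begins 47 mm behind the grasp point.
Start: joints at [1.388, 0.501, -0.427, 1.55, 0.221, 1.138, -0.21], TCP at [280.298, -586.458, 226.729] pointing down, gripper open.
Joint ranges: [-2.88, 2.88], [-0.31, 2.03], [-1.54, 1.56], [0.2, 2.42], [-1.41, 4.55], [0.19, 2.02], [-2.57, 2.57]. Speed limits (rad/s): [2.57, 2.57, 3.14, 3.14, 3.14, 3.14, 3.14].

## Interface

Orientations are given as a rotation vector (axis times angle).
In Python, from workcell import observe, eyes, order, manip gives the robot as it stands. The module is installed in compiled form; this text tells all that it offers.
- The arm moves only by the shell command python3 -m crank 'ROWS' [FORCE]. ROWS is JSON, a list that holds one entry, the list of rows, each a list of 5 numbers: the shift along the tool's x, y, z as a fraction of full scale, then the turn about the tool's x as a fraction of full scale, then the opening, from 0 (shut) to 1 (fully open). A call has 1 to 5 rows; each row is the pose to reach, as a shift and turn from the pose commanded when the call began, along the tool's axes at that moment; what a row does not reach only later rows make up. Full scale, the value 1, is 0.6 m for a shift and pi/2 rad for a turn. A row lasts 1/12 s, in which the tool goes at most 41.7 mm and 7.16 degrees, less where a joint would pass 70% of its speed; a pose out of reach is approached as far as the arm can. A call with a number of a shift or a turn outside -1 to 1 is refused whole. A call with a gripper value outside its range is refused whole. The fingers move at their own pace and stop on an object; FORCE is the grip in N (left out, the last holds). Time passes only in rows, so rows that repeat a pose let the fingers close. It gives the time, the measured TCP pose, the force and the opening at its end, in the units of the state.
- observe(): the state, without advancing time (a new reading comes with each control period).
- eyes.get_image(name): name is "scene" or "top" or "wrist"; returns (picture, depth): 480x640x3 uint8, red, green, blue; 480x640 float32, mm along the optical axis (not along the pixel's ray), 0 where there is no reading.
- eyes.get_calibration(name): a dict with "fx", "fy", "cx", "cy" (pixels), "rvec" (rotation vector, rad) and "tvec" (3), from world to camera coordinates, as OpenCV has them; the wrist camera has in their place "hand_eye" (4x4, takes a point from camera to tool coordinates, whose origin is the TCP and whose axes are the tool frame's). Camera axes: x right, y down, z forward; pixel columns grow to the right and rows downward; lengths in mm; the calibration is good to about 2 mm. A picture is of the moment at which its call begins: read the wrist's pose just before it. get_calibration takes no time and is no camera call.
- order.hand_in(): hands the job in, once; it reports no verdict.
The state is a dict: "t": time; "joint_positions": joint angles; "qvel": joint speeds; "joint_efforts": joint torques, N m; "ee_pos": TCP position; "eef_rot": TCP orientation; "wrist_force": force on the tool from outside, world axes, zero at the start; "moment": the same for the moment, N m; "opening": finger opening in mm.
Only numpy, scipy, OpenCV 4.12 (cv2) and the standard library are available. Lean on these libraries where they do the work, as an engineer would, in place of code of your own. Each camera call takes 0.05 s, during which the arm holds its last target. There are 200 camera calls.

## Task

Make up the two kits: in the blue case put the steel funnel, standing spout up in the large pale-blue-lined pocket, and the yellow-gripped reference standard, pressed fully home in the tight rectangular cutout; in the orange case stand the steel dosing cup upright in the black-lined pocket and the white-capped jar upright in the white-lined pocket. Set things down rather than dropping them, and leave the red-gripped standard and the green-capped jar where they stand.

Things in the scene. Friction and masses are not known exactly. Their poses are not given: they have to be found in the camera images.
- blue_case: Open blue case, fixed, level, 120 (x) x 220 (y) mm, rim 28 mm; origin centre of underside, z up. At x=0: pale-blue-lined pocket 84 mm square, centre y=+52, floor z=17, insert top z=25 (mm); cutout 72 (x) x 44 (y), centre y=-55, black floor z=5; sprung cheeks narrow its width to 34, so the foot plate stops 10 mm high until pushed down with 5-15 N; home, it rests on the floor, flush with the insert.
- orange_case: Open orange case, fixed, level, 120 (x) x 220 (y) mm, rim 28 mm; origin centre of underside, z up. Insert top z=25 mm, with two pockets 70 mm square at x=0, floor z=17 mm: black-lined pocket centred at y=+55 mm, white-lined pocket at y=-55 mm.
- funnel_spout (a point): Steel funnel standing wide end down: 60 mm across at the foot, cone up to 42 mm, then a straight spout 16 mm in diameter up to the top at 78 mm; about 120 g. This point is in the middle of the spout, 60 mm above the underside; pinch it there
- std_yellow_grip (a point): Reference standard with a YELLOW grip, to be moved. Black foot plate 64 (x) x 36 (y) x 20 mm with rounded lower edges; on it an upright grip 40 (x) x 14 (y) x 40 mm, 60 mm in all, 80 g. This point is in the grip, 45 mm above the underside; pinch across the 14 mm (y). Stands upright; same after a half turn
- std_red_grip (a point): Reference standard with a RED grip, stays where it is. Black foot plate 64 (x) x 36 (y) x 20 mm with rounded lower edges; on it an upright grip 40 (x) x 14 (y) x 40 mm, 60 mm in all, 80 g. This point is in the grip, 45 mm above the underside; pinch across the 14 mm (y). Stands upright; same after a half turn
- cup_mid (a point): Steel dosing cup with a black lid, a closed straight cylinder 42 mm in diameter, 70 mm tall, standing, about 180 g; this point is at its centre, 35 mm above its underside
- jar_white_mid (a point): Jar with a WHITE cap: closed round brown-glass jar, 42 mm in diameter, 70 mm tall, standing, about 120 g; this point is at its centre, 35 mm above its underside
- jar_green_mid (a point): Jar with a GREEN cap, stays where it is: closed round brown-glass jar, 42 mm in diameter, 70 mm tall, standing, about 120 g; this point is at its centre, 35 mm above its underside

How it is judged:
By the outcome, as a careful person would: the job done as asked, in the order asked, and still so for the second after the job is handed in, with the robot touching nothing.
It also fails if it takes over 112 s, if anything falls off the work surface, if the arm or the gripper's body presses on something with over 40 N, if the wrist force passes 120 N, or if a joint passes its speed limit or range.

## Working session

There is one attempt and no reset: what is moved stays moved. The work goes in short steps, Python scripts to look and compute and a shell command to move; the robot and the scene stay as the last step left them, time stands still between calls to the robot, and variables do not carry over. Pictures are saved under pics/ and viewed, about 12 in all and at most 16, crops included, and the job is handed in when it is done.

```bash
mkdir -p pics; cat > h.py <<'E'
import numpy as np,cv2
from workcell import observe,eyes,order,manip
from scipy.spatial.transform import Rotation as R
def snap(n,f):
    s=observe(); im,d=eyes.get_image(n); cv2.imwrite(f'pics/{f}.png',cv2.cvtColor(im,cv2.COLOR_RGB2BGR)); np.savez(f'pics/{f}.npz',d=d,im=im,p=s['ee_pos'],r=s['eef_rot'],n=n)
def world(f,u,v,z=None,k=1):
    a=np.load(f'pics/{f}.npz'); n=str(a['n']); c=eyes.get_calibration(n)
    ray=np.array([(u-c['cx'])/c['fx'],(v-c['cy'])/c['fy'],1.])
    if n=='wrist':
        H=np.array(c['hand_eye']); Rt=R.from_rotvec(a['r']).as_matrix(); Rw=Rt@H[:3,:3]; o=Rt@H[:3,3]+a['p']
    else:
        Rc=R.from_rotvec(np.ravel(c['rvec'])).as_matrix(); Rw=Rc.T; o=-Rc.T@np.ravel(c['tvec'])
    g=Rw@ray
    if z is not None: return o+g*(z-o[2])/g[2]
    p=a['d'][int(v)-k:int(v)+k+1,int(u)-k:int(u)+k+1]; p=p[p>0]
    return o+g*np.median(p) if p.size else None
def delta(p,yaw=None):
    "rows fractions for TCP target p; tool axes now"
    s=observe(); M=R.from_rotvec(s['eef_rot']).as_matrix()
    return np.round(M.T@(np.array(p)-s['ee_pos'])/600,4)
E
python3 - <<'E'
from h import *
snap('scene','s0');snap('top','t0')
s=observe();print(s);print(manip.grasp_offset);print(R.from_rotvec(s['eef_rot']).as_matrix().round(3))
print(eyes.get_calibration('top'))
E
```

```text
{'t': 0.1, 'joint_positions': array([ 1.38824169,  0.50180639, -0.42681677,  1.55134778,  0.22080084,
        1.13829681, -0.21027233]), 'qvel': array([-7.33274321e-04, -1.42868448e-03, -2.69376441e-04, -2.32478455e-03,
       -3.06544057e-04,  4.82134273e-06, -5.71353441e-04]), 'joint_efforts': array([-1.20132614e-02, -5.67864811e+01, -5.83883241e+00, -2.79908806e+01,
       -6.91097486e-02,  2.41003954e-02,  4.94205449e-05]), 'ee_pos': array([ 279.93652913, -585.92235608,  225.74912366]), 'eef_rot': array([ 1.97461343,  0.44948964, -1.97526421]), 'wrist_force': array([ 0.05448637, -0.05057501,  0.02406582]), 'moment': array([ 0.04202379, -0.04240593, -0.01916188]), 'opening': 92.07477232621257}
18.8
[[-0.001  0.431 -0.902]
 [ 0.002 -0.902 -0.431]
 [-1.    -0.002 -0.   ]]
{'fx': 536.160820604917, 'fy': 536.160820604917, 'cx': 310.5937421257246, 'cy': 235.80306452585268, 'rvec': array([ 2.19371807, -2.14280821,  0.11363978]), 'tvec': array([ -17.7685162 ,  549.01965576, 1321.58719141])}
```

View pics/t0.png

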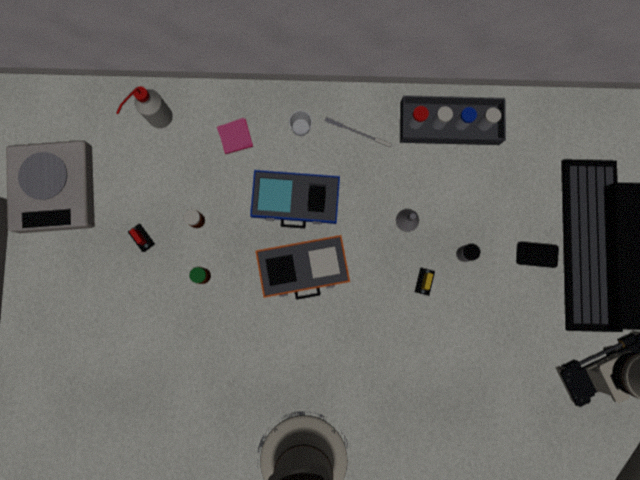

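View pics/s0.png

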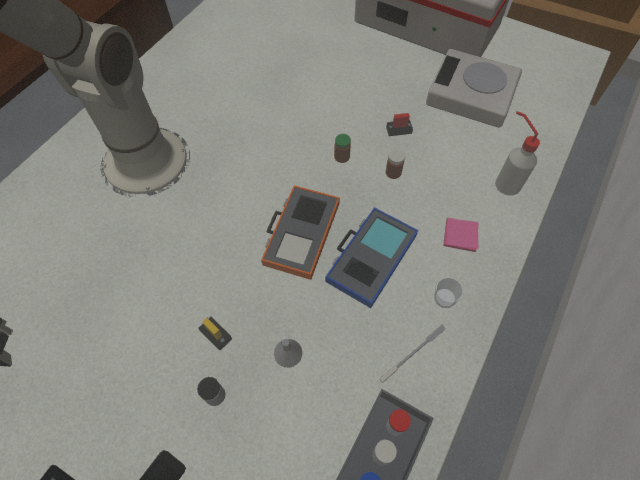

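```bash
python3 - <<'E'
from h import *
im=cv2.imread('pics/t0.png')[160:310,240:500]
cv2.imwrite('pics/t0c.png',cv2.convertScaleAbs(cv2.resize(im,None,fx=3,fy=3,interpolation=cv2.INTER_CUBIC),alpha=1.8))
E
```

```text
(no output)
```

View pics/t0c.png

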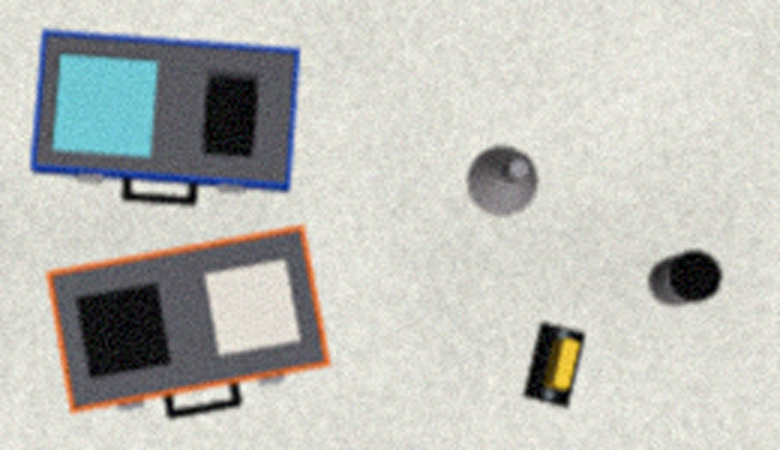

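```bash
python3 - <<'E'
from h import *
def W(u,v,z): return world('t0',240+(u-1)/3,160+(v-1)/3,z)
B=np.array([W(*p,28) for p in [(43,30),(299,48),(290,189),(32,171)]])
O=np.array([W(*p,28) for p in [(49,272),(304,226),(329,364),(72,411)]])
for n,C in (('blue',B),('or',O)):
    c=C.mean(0); l=(C[0]+C[3]-C[1]-C[2])/2; w=(C[0]+C[1]-C[2]-C[3])/2
    print(n,c.round(1),np.linalg.norm(l),np.linalg.norm(w),'yaw of +y dir',np.degrees(np.arctan2(-l[0],l[1])), np.degrees(np.arctan2(w[1],w[0])))
print('spout',W(517,165,78),'foot',W(503,181,0),'cup',W(695,276,70))
print('yel',W(566,364,60), 'axis',W(572,339,60)-W(561,389,60))
print('white',world('t0',194,219,70),'green',world('t0',199,274,70),'red',world('t0',137,237,60))
E
```

```text
blue [649.8  37.1  28. ] 218.0545994801982 121.1722092177262 yaw of +y dir -2.698905676793151 -2.4921188231469356
or [473.8  13.5  28. ] 217.15715141284258 117.33679040016895 yaw of +y dir 11.638341666451764 11.261817174167343
spout [ 601.71867847 -250.68631637   78.        ] foot [ 599.14336844 -253.48432196    0.        ] cup [ 515.37411867 -397.00468465   70.        ]
yel [ 441.98119141 -294.5520293    60.        ] axis [40.73253769 -8.92142572  0.        ]
white [579.5703553  281.34683707  70.        ] green [445.62302292 263.08093932  70.        ] red [532.99254319 421.45283027  60.        ]
```

```bash
cat > go.py <<'E'
import sys
from h import *
x,y,z,j=map(float,sys.argv[1:5]); s=observe(); M=R.from_rotvec(s['eef_rot']).as_matrix()
cur=np.degrees(np.arctan2(M[1,1],M[0,1])); t=(cur-j+90)%180-90
print('t',round(s['t'],2),'pos',s['ee_pos'].round(1),'jaw',cur.round(1),'open',round(s['opening'],1),'F',s['wrist_force'].round(1),'q7',s['joint_positions'][6].round(2))
print('frac',delta((x,y,z)),'turn',round(t/90,4))
E
python3 go.py 601.5 -251 200 -92.6
```

```text
t 0.1 pos [ 279.9 -585.9  225.7] jaw -64.5 open 92.1 F [ 0.1 -0.1  0. ] q7 -0.21
frac [ 0.0435 -0.2725 -0.7243] turn 0.3127
```

```bash
python3 -m crank '[[[0.0435,-0.2725,-0.7243,0.3127,1],[0.0435,-0.2725,-0.7243,0.3127,1],[0.0435,-0.2725,-0.7243,0.3127,1],[0.0435,-0.2725,-0.7243,0.3127,1],[0.0435,-0.2725,-0.7243,0.3127,1]]]'; python3 go.py 601.5 -251 200 -92.6
```

```text
t: 0.52
ee_pos: [424.9, -435.1, 214.7]
eef_rot: [-2.194, 0.057, 2.195]
wrist_force: [0.4, -0.6, 0.1]
opening: 92.0
t 0.52 pos [ 424.9 -435.1  214.7] jaw -93.0 open 92.0 F [ 0.4 -0.6  0.1] q7 -1.02
frac [ 0.0244 -0.3217 -0.278 ] turn -0.0043
```

```bash
python3 -m crank '[[[0.024,-0.32,-0.278,0,1],[0.024,-0.32,-0.278,0,1],[0.024,-0.32,-0.278,0,1],[0.024,-0.32,-0.278,0,1],[0.024,-0.32,-0.278,0,1]]]' >/dev/null; python3 go.py 601.5 -251 200 -92.6
```

```text
t 0.93 pos [ 568.3 -284.3  202.8] jaw -92.6 open 91.8 F [ 0.6 -0.7 -0.3] q7 -1.37
frac [ 0.0047 -0.058  -0.0528] turn -0.0001
```

```bash
python3 -m crank '[[[0.003,-0.04,-0.04,0,1],[0.003,-0.04,-0.04,0,1],[0.003,-0.04,-0.04,0,1]]]' >/dev/null; python3 go.py 601.5 -251 200 -92.6; python3 -c "
from h import *
snap('wrist','w1'); print(eyes.get_calibration('wrist'))"
```

```text
t 1.18 pos [ 594.1 -259.4  200.8] jaw -92.3 open 92.1 F [-0.3  0.   0. ] q7 -1.42
frac [ 0.0013 -0.0144 -0.0117] turn 0.0038
{'fx': 334.19273696677106, 'fy': 334.19273696677106, 'cx': 316.27233454401687, 'cy': 237.4054082571471, 'hand_eye': array([[ 2.16651535e-04, -2.67843864e-01,  9.63462307e-01,
        -1.56764985e+02],
       [ 9.99999938e-01, -2.10231138e-04, -2.83312217e-04,
         1.14379871e-01],
       [ 2.78433216e-04,  9.63462309e-01,  2.67843802e-01,
        -7.11570875e+01],
       [ 0.00000000e+00,  0.00000000e+00,  0.00000000e+00,
         1.00000000e+00]])}
```

View pics/w1.png

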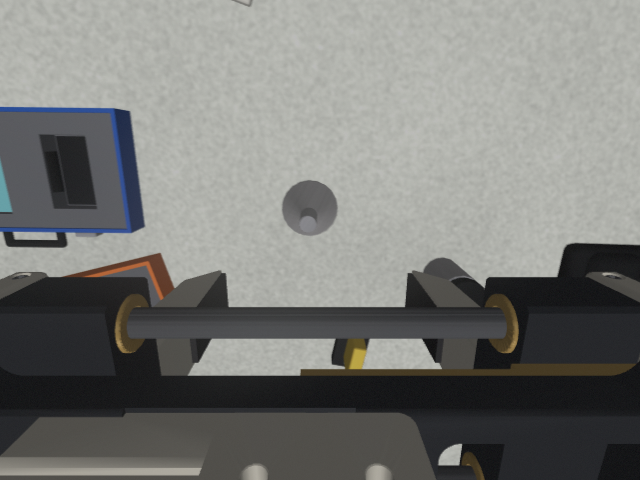

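```bash
python3 -c "
from h import *
print(world('w1',307.5,219,78),world('w1',307.5,219),world('w1',309.5,207,0), world('w1',300,100))"; python3 go.py 601 -251 42 -92.6
```

```text
[ 604.17362109 -252.03645924   78.        ] [ 603.87374761 -251.98473056   76.6282946 ] [ 600.31012183 -251.88016276    0.        ] [ 708.61605629 -247.25485411   -0.78534303]
t 1.23 pos [ 592.6 -262.2  200.7] jaw -92.5 open 91.8 F [-0.5 -0.4  0.1] q7 -1.42
frac [ 0.2645 -0.0191 -0.0136] turn 0.0014
```

```bash
python3 -m crank '[[[0.12,-0.0165,-0.0167,0,1],[0.12,-0.0165,-0.0167,0,1],[0.12,-0.0165,-0.0167,0,1],[0.12,-0.0165,-0.0167,0,1],[0.12,-0.0165,-0.0167,0,1]]]' >/dev/null; python3 go.py 602.5 -251.7 43 -92.6;python3 go.py 602.5 -251.7 43 -92.6; python3 -c "
from h import *
snap('wrist','w2')"; python3 go.py 602.5 -251.7 43 -92.6
```

```text
t 1.65 pos [ 602.9 -255.6  130.9] jaw -92.7 open 91.6 F [ 0.1 -0.1  0. ] q7 -1.47
frac [ 0.1465 -0.0066  0.0012] turn -0.0013
t 1.65 pos [ 602.9 -255.6  130.9] jaw -92.7 open 91.6 F [ 0.1 -0.1  0. ] q7 -1.47
frac [ 0.1465 -0.0066  0.0012] turn -0.0013
t 1.7 pos [ 603.7 -255.6  131.7] jaw -92.7 open 91.6 F [ 0.7 -0.1  0.1] q7 -1.47
frac [ 0.1479 -0.0067  0.0027] turn -0.0012
```

```bash
python3 -m crank '[[[0.07,-0.0065,0.002,0,1],[0.147,-0.0065,0.002,0,1],[0.147,-0.0065,0.002,0,1],[0.147,-0.0065,0.002,0,1],[0.147,-0.0065,0.002,0,1]]]' >/dev/null; python3 go.py 602.5 -251.7 43 -92.6; python3 -m crank '[[[0,0,0,0,0],[0,0,0,0,0],[0,0,0,0,0],[0,0,0,0,0],[0,0,0,0,0]]]' 20; python3 -m crank '[[[0,0,0,0,0],[0,0,0,0,0],[0,0,0,0,0],[0,0,0,0,0],[0,0,0,0,0]]]'; python3 go.py 602.5 -251.7 43 -92.6
```

```text
t 2.12 pos [ 603.4 -250.7   43.7] jaw -92.6 open 91.9 F [0.2 0.1 0.2] q7 -1.52
frac [0.0011 0.0017 0.0014] turn -0.0004
t: 2.53
ee_pos: [602.5, -250.0, 42.2]
eef_rot: [-2.2, 0.051, 2.197]
wrist_force: [0.3, 0.5, 0.2]
opening: 63.0
t: 2.95
ee_pos: [602.0, -249.7, 41.1]
eef_rot: [-2.198, 0.05, 2.199]
wrist_force: [1.4, 0.2, -0.7]
opening: 30.0
t 2.95 pos [ 602.  -249.7   41.1] jaw -92.6 open 30.0 F [ 1.4  0.2 -0.7] q7 -1.52
frac [-0.0031  0.0033 -0.0011] turn 0.0
```

```bash
python3 -m crank '[[[0,0,0,0,0],[0,0,0,0,0],[0,0,0,0,0],[0,0,0,0,0]]]'; python3 -m crank '[[[-0.02,0,0,0,0],[-0.06,0,0,0,0],[-0.12,0,0,0,0],[-0.12,0,0,0,0],[-0.12,0,0,0,0]]]';  python3 go.py 652.2 89 115 -92.6
```

```text
t: 3.28
ee_pos: [602.0, -249.9, 41.3]
eef_rot: [-2.199, 0.05, 2.198]
wrist_force: [0.2, -0.4, -1.0]
opening: 15.5
t: 3.7
ee_pos: [604.3, -250.3, 116.9]
eef_rot: [-2.206, 0.052, 2.193]
wrist_force: [-0.8, -0.1, -1.6]
opening: 14.7
t 3.7 pos [ 604.3 -250.3  116.9] jaw -92.6 open 14.7 F [-0.8 -0.1 -1.6] q7 -1.49
frac [ 0.0024 -0.5685 -0.0541] turn 0.0001
```

```bash
python3 -m crank '[[[0,-0.03,-0.003,0,0],[0,-0.08,-0.008,0,0],[0,-0.135,-0.013,0,0],[0,-0.19,-0.018,0,0],[0,-0.245,-0.023,0,0]]]';python3 -m crank '[[[0,-0.055,-0.005,0,0],[0,-0.11,-0.01,0,0],[0,-0.165,-0.015,0,0],[0,-0.22,-0.02,0,0],[0,-0.26,-0.025,0,0]]]';  python3 go.py 652.2 89 115 -92.6
```

```text
t: 4.12
ee_pos: [621.4, -102.2, 112.3]
eef_rot: [-2.196, 0.05, 2.2]
wrist_force: [0.8, -0.1, -1.4]
opening: 15.3
t: 4.53
ee_pos: [643.3, 55.8, 112.5]
eef_rot: [-2.197, 0.045, 2.202]
wrist_force: [0.7, 1.0, -0.8]
opening: 15.1
t 4.53 pos [643.3  55.8 112.5] jaw -92.4 open 15.1 F [ 0.7  1.  -0.8] q7 -1.98
frac [-0.0042 -0.0559 -0.0125] turn 0.002
```

```bash
python3 -m crank '[[[0,-0.03,-0.006,0,0],[0,-0.056,-0.0125,0,0],[0,-0.056,-0.0125,0,0],[0,-0.056,-0.0125,0,0]]]' >/dev/null;  python3 go.py 652.2 89 115 -92.6;  python3 -c "
from h import *
snap('wrist','w3')"
```

```text
t 4.87 pos [652.5  85.9 112.3] jaw -92.5 open 15.5 F [ 0.3 -0.3 -0.6] q7 -2.02
frac [-0.0044 -0.0051  0.0008] turn 0.0016
```

View pics/w3.png

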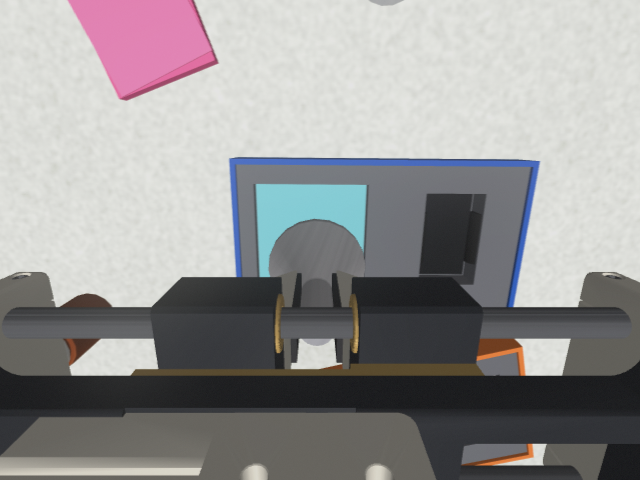

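```bash
python3 -c "
from h import *
a=world('w3',257,184,25);b=world('w3',367,185,25);print(a,b,a-b)
c=world('w3',231,158.5,28);d=world('w3',538,161,28);print(c,d,np.linalg.norm(c-d))
v=(c-d)/np.linalg.norm(c-d);n=np.array([v[1],-v[0],0]);print('yaw',np.degrees(np.arctan2(-v[0],v[1])))
print('case',(c+d)/2-60*n,'pocket by edge',(a+b)/2-42*n,'by rim',(c+d)/2-60*n+52*v)
e=world('w3',426,194,25);f=world('w3',486,194,25);print('cut',e,f,(e+f)/2-36*n,'rim',(c+d)/2-60*n-55*v)
"; python3 go.py 652.2 89 115 -92.6
```

```text
[697.70889679 126.94427975  25.        ] [693.5415498   47.19834183  25.        ] [ 4.16734699 79.74593792  0.        ]
[716.56924125 143.02632704  28.        ] [705.53677137 -72.61876341  28.        ] 215.92711831928526
yaw -2.92871648919329
case [651.13137383  38.26939116  28.        ] pocket by edge [653.68008056  89.21723733  25.        ] by rim [653.78823526  90.20147265  28.        ]
cut [685.12440336   4.09623133  25.        ] [683.2305441 -39.7495705  25.       ] [648.22449424 -15.98730397  25.        ] rim [648.32123192 -16.65877194  28.        ]
t 4.92 pos [652.7  83.9 112.4] jaw -92.6 open 15.2 F [ 0.8 -1.4 -1.9] q7 -2.02
frac [-0.0044 -0.0084  0.0012] turn 0.0001
```

```bash
python3 -m crank '[[[0.02,-0.008,-0.001,0,0],[0.05,-0.008,-0.001,0,0],[0.075,-0.008,-0.001,0,0],[0.083,-0.008,-0.001,0,0],[0.083,-0.008,-0.001,0,0]]]' ;  python3 -m crank '[[[0.003,0,0,0,0],[0.006,0,0,0,0],[0.006,0,0,0,0]]]';python3 go.py 653 89.5 58 -92.6
```

```text
t: 5.33
ee_pos: [652.3, 88.0, 60.6]
eef_rot: [-2.193, 0.053, 2.204]
wrist_force: [-0.5, 0.7, -1.5]
opening: 15.4
t: 5.58
ee_pos: [654.8, 89.6, 60.3]
eef_rot: [-2.199, 0.05, 2.197]
wrist_force: [0.5, 0.2, -0.6]
opening: 15.2
t 5.58 pos [654.8  89.6  60.3] jaw -92.6 open 15.2 F [ 0.5  0.2 -0.6] q7 -2.06
frac [0.0039 0.0003 0.0031] turn -0.0001
```

```bash
for i in 1 2 3; do python3 -m crank '[[[0.002,0,0,0,0],[0.002,0,0,0,0],[0.002,0,0,0,0],[0.002,0,0,0,0]]]' | grep -E "pos|force"; done
```

```text
ee_pos: [654.6, 89.7, 59.0]
wrist_force: [0.9, -0.2, -0.8]
ee_pos: [654.8, 89.7, 58.2]
wrist_force: [-1.1, 0.3, 4.3]
ee_pos: [654.8, 89.7, 58.1]
wrist_force: [-4.5, -1.5, 12.4]
```

```bash
python3 -m crank '[[[-0.002,0,0,0,0],[-0.002,0,0,0,0],[-0.002,0,0,0,0.5],[-0.002,0,0,0,0.5],[-0.002,0,0,0,0.5]]]'|grep -E "pos|force|open";python3 -m crank '[[[0,0,0,0,0.5],[0,0,0,0,0.5],[0,0,0,0,0.5],[-0.05,0,0,0,0.5],[-0.1,0,0,0,0.5]]]'|grep -E "pos|force|open"; python3 go.py 442 -294.5 140 77.6
```

```text
ee_pos: [654.2, 89.6, 57.0]
wrist_force: [0.4, -1.0, 1.0]
opening: 30.9
ee_pos: [652.2, 89.2, 115.6]
wrist_force: [0.7, 0.4, 1.2]
opening: 45.5
t 7.42 pos [652.2  89.2 115.6] jaw -92.6 open 45.5 F [0.7 0.4 1.2] q7 -2.03
frac [-0.0384  0.6548  0.3213] turn 0.109
```

```bash
python3 -m crank '[[[-0.12,0.65,0.32,0.109,0.6],[-0.12,0.65,0.32,0.109,0.6],[-0.12,0.65,0.32,0.109,0.6],[-0.12,0.65,0.32,0.109,0.6],[-0.12,0.65,0.32,0.109,0.6]]]'|grep pos; python3 go.py 442 -294.5 190 77.6
```

```text
ee_pos: [554.2, -91.9, 151.9]
t 7.83 pos [554.2 -91.9 151.9] jaw -102.4 open 55.0 F [ 1.6 -0.9  0.2] q7 -1.85
frac [-0.0634  0.37    0.1102] turn 0.0001
```

```bash
python3 -m crank '[[[-0.063,0.37,0.11,0,0.6],[-0.063,0.37,0.11,0,0.6],[-0.063,0.37,0.11,0,0.6],[-0.063,0.37,0.11,0,0.6],[-0.063,0.37,0.11,0,0.6]]]'|grep pos; python3 -m crank '[[[0,0.02,0.006,0,0.6],[0,0.02,0.006,0,0.6],[0,0.02,0.006,0,0.6]]]'|grep pos;python3 -c "
from h import *
snap('wrist','w4')";python3 go.py 442 -294.5 190 77.6
```

```text
ee_pos: [454.5, -271.9, 185.7]
ee_pos: [449.2, -281.9, 185.2]
t 8.55 pos [ 450.1 -280.4  185. ] jaw -102.4 open 55.0 F [-0.3  0.5  0.4] q7 -1.41
frac [-0.0083  0.0259  0.0081] turn 0.0001
```

View pics/w4.png

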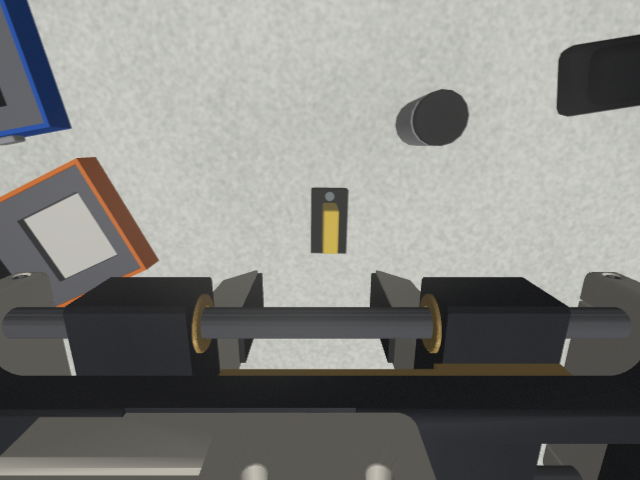

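```bash
python3 -c "
from h import *
g=[world('w4',u,v,60) for u,v in((323,209),(338.5,209),(338.5,254),(322,254))];print(np.round(g,1),np.mean(g,0))
a=(g[0]+g[1]-g[2]-g[3]);print(np.degrees(np.arctan2(a[1],a[0])))
p=world('w4',311.5,188,20);q=world('w4',348,188,20);print(p,q,np.degrees(np.arctan2((p-q)[1],(p-q)[0])))
n=np.array([np.cos(np.radians(-12.4)),np.sin(np.radians(-12.4)),0]);print((p+q)/2-32*n)"; python3 go.py 443 -294.5 26 77.6
```

```text
[[ 465.6 -291.6   60. ]
 [ 462.7 -304.6   60. ]
 [ 423.  -296.5   60. ]
 [ 426.2 -282.2   60. ]] [ 444.35737212 -293.7045076    60.        ]
-12.53079575948537
[ 480.43278796 -284.33872035   20.        ] [ 472.80657709 -318.55382705   20.        ] 77.43472796447999
[ 445.36616962 -294.57474323   20.        ]
t 8.55 pos [ 450.1 -280.4  185. ] jaw -102.4 open 55.0 F [-0.3  0.5  0.4] q7 -1.41
frac [0.2651 0.0257 0.0065] turn 0.0001
```

```bash
python3 go.py 444.8 -294.2 27 77.5; python3 -m crank '[[[0.03,0.025,0.004,0,0.6],[0.07,0.025,0.0035,0,0.6],[0.13,0.025,0.0035,0,0.6],[0.19,0.025,0.0035,0,0.6],[0.22,0.025,0.0035,0,0.6]]]'|grep pos;python3 -m crank '[[[0,0,0,0,0.6],[0,0,0,0,0.6]]]'|grep pos;  python3 go.py 444.8 -294.2 27 77.5
```

```text
t 8.55 pos [ 450.1 -280.4  185. ] jaw -102.4 open 55.0 F [-0.3  0.5  0.4] q7 -1.41
frac [0.2634 0.0246 0.0037] turn 0.0012
ee_pos: [443.6, -291.6, 49.4]
ee_pos: [444.9, -292.8, 52.3]
t 9.13 pos [ 444.9 -292.8   52.3] jaw -102.2 open 55.5 F [ 0.2 -0.   0.9] q7 -1.46
frac [ 0.0421  0.0023 -0.0004] turn 0.0032
```

Descend the rest and close.

```bash
python3 -m crank '[[[0.02,0.002,0,0.002,0.6],[0.042,0.002,0,0.002,0.6],[0.042,0.002,0,0.002,0.6],[0.042,0.002,0,0.002,0.3],[0.042,0.002,0,0.002,0]]]' 35|grep pos;python3 -m crank '[[[0,0,0,0,0],[0,0,0,0,0],[0,0,0,0,0],[0,0,0,0,0],[0,0,0,0,0]]]'|grep pos;python3 -m crank '[[[0,0,0,0,0],[0,0,0,0,0],[0,0,0,0,0],[0,0,0,0,0]]]';  python3 go.py 444.8 -294.2 27 77.5
```

```text
ee_pos: [445.1, -297.0, 29.0]
ee_pos: [444.2, -296.6, 28.1]
t: 10.3
ee_pos: [444.3, -296.7, 28.1]
eef_rot: [-2.106, 0.232, 2.105]
wrist_force: [-0.8, 0.2, 4.0]
opening: 14.0
t 10.3 pos [ 444.3 -296.7   28.1] jaw -102.6 open 14.0 F [-0.8  0.2  4. ] q7 -1.48
frac [ 0.0018 -0.0042  0.0001] turn -0.001
```

```bash
python3 -m crank '[[[-0.02,0,0,0,0],[-0.06,0,0,0,0],[-0.1,0,0,0,0],[-0.15,0,0,0,0],[-0.15,0,0,0,0]]]'|grep -E "pos|force"; python3 go.py 648 -17 115 -92.8
```

```text
ee_pos: [447.5, -298.6, 123.6]
wrist_force: [1.2, -0.8, 0.7]
t 10.72 pos [ 447.5 -298.6  123.6] jaw -102.6 open 13.9 F [ 1.2 -0.8  0.7] q7 -1.42
frac [ 0.0144 -0.5308 -0.2239] turn -0.1087
```

```bash
python3 -m crank '[[[0,-0.04,-0.017,-0.02,0],[0,-0.09,-0.038,-0.05,0],[0,-0.14,-0.06,-0.08,0],[0,-0.19,-0.08,-0.109,0],[0,-0.24,-0.102,-0.109,0]]]'|grep -E "pos"; python3 go.py 648 -17 115 -92.8
```

```text
ee_pos: [535.4, -168.4, 118.0]
t 11.13 pos [ 535.4 -168.4  118. ] jaw -92.7 open 13.7 F [ 0.4 -0.2 -1.3] q7 -1.57
frac [ 0.0049 -0.2608 -0.1757] turn 0.0013
```

```bash
python3 -m crank '[[[0,-0.055,-0.037,0,0],[0,-0.11,-0.074,0,0],[0,-0.165,-0.11,0,0],[0,-0.22,-0.147,0,0],[0,-0.25,-0.167,0,0]]]'|grep -E "pos";python3 -m crank '[[[0,0,0,0,0],[0,0,0,0,0],[0,0,0,0,0]]]'|grep pos; python3 go.py 648 -17 115 -92.8;python3 -c "
from h import *
snap('wrist','w5')"
```

```text
ee_pos: [644.6, -18.5, 118.2]
ee_pos: [641.7, -25.5, 117.3]
t 11.8 pos [641.7 -25.5 117.3] jaw -92.8 open 13.8 F [-0.3  0.1 -0.9] q7 -1.84
frac [ 0.0039 -0.0147 -0.0098] turn 0.0
```

View pics/w5.png

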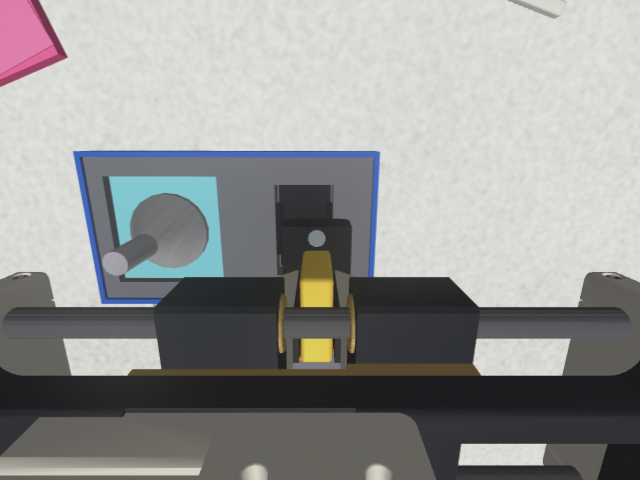

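```bash
python3 -c "
from h import *
c=world('w5',75,152.5,28);d=world('w5',380,152.5,28);L=np.linalg.norm(c-d);v=(c-d)/L;n=np.array([v[1],-v[0],0]);print(c,d,L,'yaw',np.degrees(np.arctan2(-v[0],v[1])))
print('cut by rim',(c+d)/2-60*n-55*v)
e=world('w5',277,185,25);f=world('w5',333,185,25);print('cut',e,f,(e+f)/2-36*n)
z=109.3
p=world('w5',281.5,220,z);q=world('w5',351,220,z);print('plate',p,q,np.degrees(np.arctan2(-(p-q)[0],(p-q)[1])),(p+q)/2-32*n, np.load('pics/w5.npz')['p'])
a=np.load('pics/w5.npz')['d'];print(world('w5',316,238))"; python3 go.py 648 -17 60 -92.8
```

```text
[715.59606956 142.96941717  28.        ] [704.9103475  -74.33094046  28.        ] 217.56293360998023 yaw -2.8152460985211825
cut by rim [647.62426736 -17.66744963  28.        ]
cut [685.17971645   1.31770897  25.        ] [683.13776692 -40.13527206  25.        ] [648.20218997 -17.64062193  25.        ]
plate [676.98430811  -9.78455837 109.3       ] [675.25620755 -44.7978897  109.3       ] -2.8255691379513563 [644.15887853 -25.7195266  109.3       ] [641.71081338 -25.53777493 117.34775233]
[666.46562152 -26.68670675 108.44608414]
t 11.85 pos [641.6 -26.5 117.4] jaw -92.9 open 13.8 F [ 1.  -0.5 -1.3] q7 -1.84
frac [ 0.0957 -0.0164 -0.01  ] turn -0.0009
```

```bash
python3 -m crank '[[[0.02,-0.0138,-0.0057,0,0],[0.05,-0.0138,-0.0057,0,0],[0.08,-0.0138,-0.0057,0,0],[0.1,-0.0138,-0.0057,0,0],[0.105,-0.0138,-0.0057,0,0]]]'|grep -E "pos|force"; python3 -m crank '[[[0.002,0,0,0,0],[0.004,0,0,0,0],[0.004,0,0,0,0]]]'|grep -E "pos|force"; python3 go.py 645.5 -17.6 44 -92.8;python3 -c "
from h import *
snap('wrist','w6')
im=cv2.imread('pics/w6.png')[130:400,50:400];cv2.imwrite('pics/w6c.png',cv2.resize(im,None,fx=2,fy=2))"
```

```text
ee_pos: [644.6, -17.3, 52.6]
wrist_force: [-4.4, -0.1, 9.3]
ee_pos: [646.6, -16.7, 52.6]
wrist_force: [0.4, 1.1, -1.9]
t 12.52 pos [646.6 -16.7  52.6] jaw -92.8 open 13.7 F [ 0.4  1.1 -1.9] q7 -1.88
frac [0.0143 0.0015 0.0017] turn -0.0001
```

View pics/w6c.png

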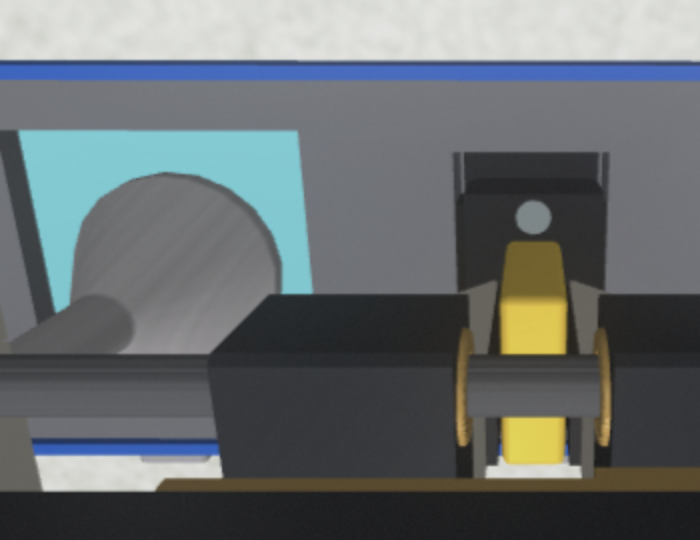

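```bash
python3 -c "
from h import *
r=lambda u,v,z: world('w6',50+u/2,130+v/2,z)
n=np.array([.9988,-.049,0])
e=r(455,153,25);f=r(608,153,25);print('cut',e,f,(e+f)/2-36*n)
p=r(460,192,44.5);q=r(606,192,44.5);print('plate',p,q,(p+q)/2-32*n)
p=r(466,179,40);q=r(600,179,40);print('plate back edge',p,q,(p+q)/2-32*n)"
```

```text
cut [685.40082271   2.9531342   25.        ] [683.29443749 -39.7050297   25.        ] [648.3908301  -16.61194775  25.        ]
plate [6.78756869e+02 2.79373818e-02 4.45000000e+01] [676.93088064 -36.95776026  44.5       ] [645.8822748  -16.89691144  44.5       ]
plate back edge [681.0760965   -1.24091127  40.        ] [679.36351613 -35.92758917  40.        ] [648.25820632 -17.01625022  40.        ]
```

```bash
python3 -m crank '[[[0.005,0,-0.002,0,0],[0.01,0,-0.002,0,0],[0.015,0,-0.002,0,0],[0.016,0,-0.002,0,0],[0.016,0,-0.002,0,0]]]'|grep -E "pos|force";for i in 1 2 3; do python3 -m crank '[[[0.001,0,0,0,0],[0.003,0,0,0,0],[0.003,0,0,0,0]]]'|grep -E "pos|force";done
```

```text
ee_pos: [647.7, -16.2, 42.7]
wrist_force: [0.6, 0.0, -1.2]
ee_pos: [647.9, -16.4, 41.3]
wrist_force: [0.2, -0.5, 2.5]
ee_pos: [647.9, -16.5, 39.3]
wrist_force: [0.9, 0.3, 2.1]
ee_pos: [647.6, -16.4, 37.2]
wrist_force: [0.7, 1.6, 0.2]
```

```bash
for i in 1 2 3 4; do python3 -m crank '[[[0.001,0,0,0,0],[0.0025,0,0,0,0],[0.0025,0,0,0,0]]]'|grep -E "pos|force|open";done
```

```text
ee_pos: [647.5, -16.5, 35.7]
wrist_force: [1.0, 0.9, 0.6]
opening: 13.7
ee_pos: [647.4, -16.5, 34.2]
wrist_force: [0.8, 0.3, 1.0]
opening: 14.1
ee_pos: [647.4, -16.4, 33.2]
wrist_force: [-1.5, 0.1, 4.2]
opening: 13.6
ee_pos: [647.5, -16.4, 33.2]
wrist_force: [-5.7, -0.1, 14.1]
opening: 13.7
```

```bash
python3 -m crank '[[[0.001,0,0,0,0],[0.0025,0,0,0,0],[0.0025,0,0,0,0]]]'|grep -E "pos|force|open";python3 -c "
from h import *
snap('wrist','w7')
im=cv2.imread('pics/w7.png')[130:400,50:400];cv2.imwrite('pics/w7c.png',cv2.resize(im,None,fx=2,fy=2))"
```

```text
ee_pos: [647.4, -16.4, 33.1]
wrist_force: [-9.8, 0.2, 24.5]
opening: 13.7
```

View pics/w7c.png

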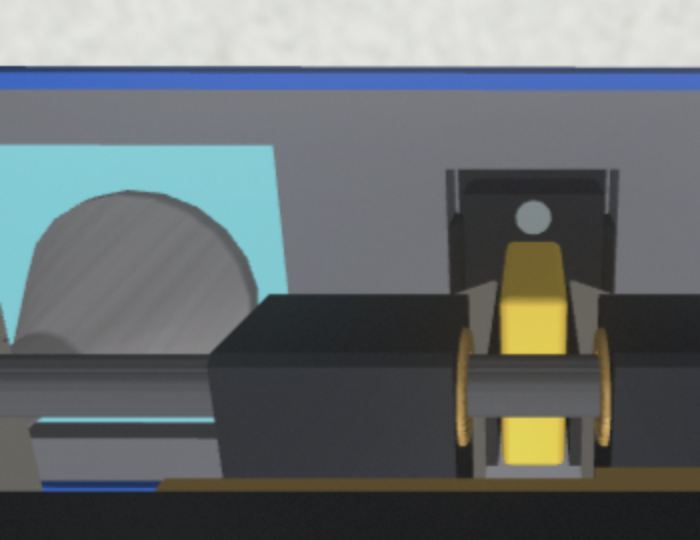

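```bash
python3 -m crank '[[[-0.003,0,0,0,0],[-0.0055,0,0,0,0],[-0.0055,0,0,0,0.45],[-0.0055,0,0,0,0.45],[-0.0055,0,0,0,0.45]]]'|grep -E "pos|force|open";python3 -m crank '[[[0,0,0,0,0.45],[0,0,0,0,0.45],[-0.05,0,0,0,0.45],[-0.1,0,0,0,0.45],[-0.14,0,0,0,0.6]]]'|grep -E "pos|force|open";python3 -c "
from h import *
snap('wrist','w8')
im=cv2.imread('pics/w8.png')[130:400,20:420];cv2.imwrite('pics/w8c.png',cv2.resize(im,None,fx=2,fy=2))"; python3 go.py 515.4 -397 190 -92.8
```

```text
ee_pos: [647.3, -16.7, 32.8]
wrist_force: [-0.6, 0.4, 0.7]
opening: 29.2
ee_pos: [647.8, -16.3, 118.5]
wrist_force: [-0.4, 1.1, 0.6]
opening: 44.6
t 15.92 pos [651.2 -16.  124.1] jaw -92.8 open 48.2 F [0.9 0.9 3.2] q7 -1.85
frac [-0.1117  0.6451  0.1945] turn 0.0003
```

View pics/w8c.png

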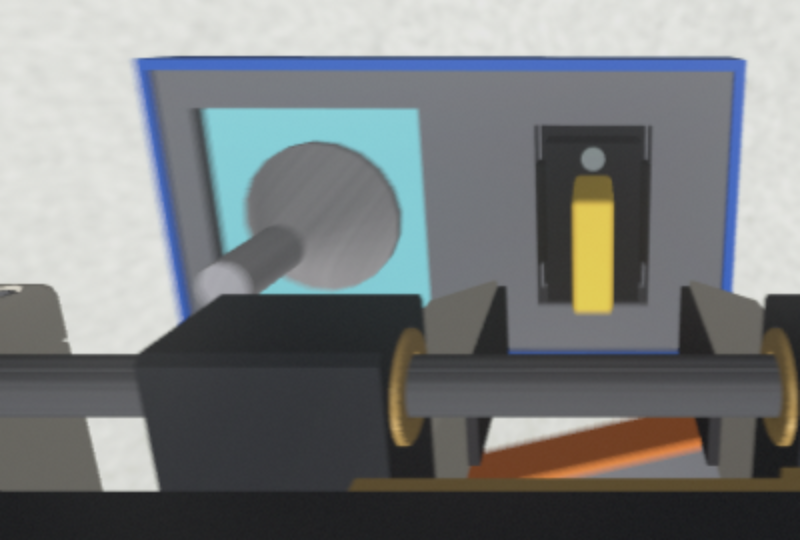

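```bash
python3 -c "
from h import *
for u,v in((316,209),(290,260),(300,220),(260,200),(333,200)): print(world('w8',u,v).round(1))"
python3 -m crank '[[[-0.11,0.645,0.194,-0.159,0.8],[-0.11,0.645,0.194,-0.159,0.8],[-0.11,0.645,0.194,-0.159,0.8],[-0.11,0.645,0.194,-0.159,0.8],[-0.11,0.645,0.194,-0.159,0.8]]]'|grep pos; python3 go.py 515.4 -397 190 -78.5
```

```text
[671.6 -17.3  24.8]
[629.9   5.8  19.7]
[663.6  -4.6  24.5]
[680.4  24.8  23.4]
[677.1 -30.6  19.9]
ee_pos: [578.0, -212.0, 151.0]
t 16.33 pos [ 578. -212.  151.] jaw -78.5 open 73.2 F [-0.2  0.2  0.6] q7 -1.28
frac [-0.0649  0.2813  0.1639] turn 0.0005
```

```bash
python3 -m crank '[[[-0.065,0.281,0.164,0,0.8],[-0.065,0.281,0.164,0,0.8],[-0.065,0.281,0.164,0,0.8],[-0.065,0.281,0.164,0,0.8],[-0.065,0.281,0.164,0,0.8]]]'|grep pos; python3 -m crank '[[[0,0,0,0,0.8],[0,0,0,0,0.8],[0,0,0,0,0.8]]]'|grep pos;python3 -c "
from h import *
snap('wrist','w9')"; python3 go.py 515.4 -397 190 -78.5
```

```text
ee_pos: [514.1, -399.4, 190.4]
ee_pos: [516.3, -394.3, 189.5]
t 17.05 pos [ 516.8 -393.2  189.4] jaw -78.4 open 73.7 F [0.2 0.2 0.2] q7 -0.95
frac [-0.001   0.0057  0.0036] turn 0.0016
```

View pics/w9.png

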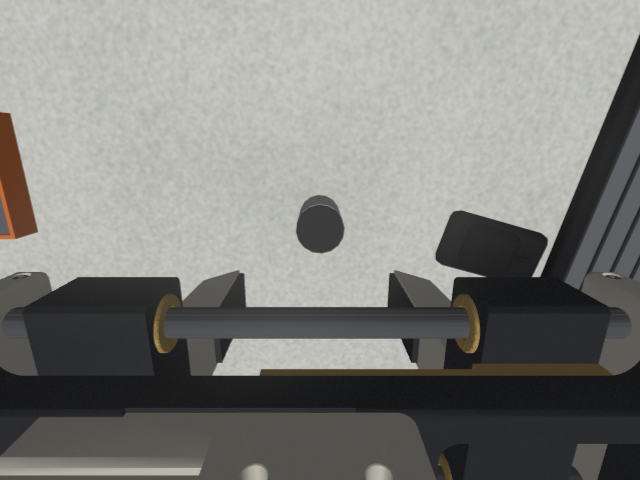

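Cup lid is the disc at (320,229), about 47 px wide; it stands alone.

```bash
python3 -c "
from h import *
p=world('w9',320,228.5,70);print(p,world('w9',320,229))
import subprocess;print(subprocess.run(['python3','go.py',*map(str,p[:2]),'18','-78.4'],capture_output=True,text=True).stdout)"
```

```text
[ 519.13052513 -396.65961456   70.        ] [ 518.33705032 -396.83786171   68.50685863]
t 17.05 pos [ 516.8 -393.2  189.4] jaw -78.4 open 73.7 F [0.2 0.2 0.2] q7 -0.95
frac [ 0.2857  0.0068 -0.0025] turn 0.0005
```

```bash
python3 -m crank '[[[0.05,0.006,-0.002,0,0.8],[0.11,0.006,-0.002,0,0.8],[0.17,0.006,-0.002,0,0.8],[0.23,0.006,-0.002,0,0.8],[0.26,0.006,-0.002,0,0.8]]]'|grep pos;python3 -m crank '[[[0.025,0,0,0,0.8],[0.025,0,0,0,0.8],[0.025,0,0,0,0.8]]]'|grep -E "pos|force"; python3 -m crank '[[[0,0,0,0,0.3],[0,0,0,0,0.3],[0,0,0,0,0.3],[0,0,0,0,0.3],[0,0,0,0,0.3]]]' 25;  python3 -m crank '[[[0,0,0,0,0.3],[0,0,0,0,0.3]]]';python3 go.py 518 -397 18 -78.5
```

```text
ee_pos: [516.7, -394.0, 29.0]
ee_pos: [518.9, -396.9, 18.7]
wrist_force: [-0.4, 0.0, 0.4]
t: 18.13
ee_pos: [518.4, -398.9, 19.8]
eef_rot: [2.116, 0.212, -2.114]
wrist_force: [-0.9, 1.0, 1.1]
opening: 44.7
t: 18.3
ee_pos: [518.3, -398.6, 19.6]
eef_rot: [2.116, 0.213, -2.115]
wrist_force: [-0.9, 0.8, 4.4]
opening: 41.2
t 18.3 pos [ 518.3 -398.6   19.6] jaw -78.5 open 41.2 F [-0.9  0.8  4.4] q7 -1.02
frac [ 0.0027 -0.0028  0.    ] turn 0.0002
```

```bash
python3 -m crank '[[[-0.02,0,0,0,0.3],[-0.06,0,0,0,0.3],[-0.11,0,0,0,0.3],[-0.16,0,0,0,0.3],[-0.16,0,0,0,0.3]]]'; python3 go.py 462.8 67.4 115 -78.5
```

```text
t: 18.72
ee_pos: [521.8, -400.6, 121.9]
eef_rot: [2.121, 0.206, -2.104]
wrist_force: [2.3, -1.7, -0.3]
opening: 41.6
t 18.72 pos [ 521.8 -400.6  121.9] jaw -78.5 open 41.6 F [ 2.3 -1.7 -0.3] q7 -0.97
frac [ 0.0061 -0.784  -0.0594] turn 0.0003
```

```bash
python3 -m crank '[[[0,-0.04,-0.003,0,0.3],[0,-0.09,-0.007,0,0.3],[0,-0.15,-0.0113,0,0.3],[0,-0.21,-0.016,0,0.3],[0,-0.27,-0.02,0,0.3]]]'|grep pos; python3 -m crank '[[[0,-0.06,-0.0045,0,0.3],[0,-0.12,-0.009,0,0.3],[0,-0.18,-0.0135,0,0.3],[0,-0.24,-0.018,0,0.3],[0,-0.3,-0.0225,0,0.3]]]'|grep pos; python3 go.py 462.8 67.4 125 -78.5
```

```text
ee_pos: [496.7, -235.8, 114.9]
ee_pos: [474.0, -56.7, 115.1]
t 19.55 pos [474.  -56.7 115.1] jaw -78.5 open 41.6 F [ 1.2  0.4 -2. ] q7 -1.54
frac [-0.0166 -0.2064 -0.023 ] turn 0.0003
```

```bash
python3 -m crank '[[[-0.016,-0.06,-0.007,0,0.3],[-0.016,-0.11,-0.013,0,0.3],[-0.016,-0.16,-0.018,0,0.3],[-0.016,-0.185,-0.02,0,0.3],[-0.016,-0.185,-0.02,0,0.3]]]'|grep pos; python3 -m crank '[[[0,0,0,0,0.3],[0,0,0,0,0.3]]]' |grep -E "pos|force"; python3 go.py 462.8 67.4 125 -78.5;python3 -c "
from h import *
snap('wrist','w10')"
```

```text
ee_pos: [463.6, 57.6, 125.0]
ee_pos: [464.2, 51.9, 124.4]
wrist_force: [0.2, -0.5, -2.4]
t 20.13 pos [464.2  51.9 124.4] jaw -78.5 open 41.8 F [ 0.2 -0.5 -2.4] q7 -1.78
frac [-0.0009 -0.0258 -0.0028] turn -0.0001
```

View pics/w10.png

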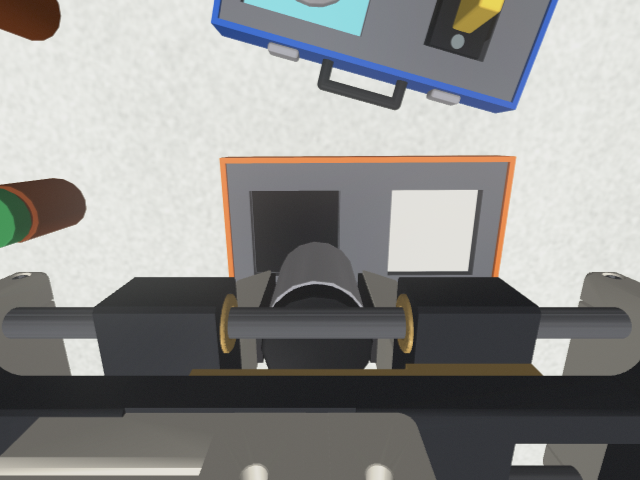

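```bash
python3 -c "
from h import *
c=world('w10',221,157.5,28);d=world('w10',515,156.5,28);L=np.linalg.norm(c-d);v=(c-d)/L;n=np.array([v[1],-v[0],0]);m=(c+d)/2-60*n
print(c,d,L,'yaw',np.degrees(np.arctan2(-v[0],v[1])),m,'black',m+55*v,'white',m-55*v)
e=world('w10',250,190.5,25);f=world('w10',339,190,25);print('black',e,f,np.linalg.norm(e-f),(e+f)/2-35*n)
e=world('w10',391,190,25);f=world('w10',482,190,25);print('white',np.linalg.norm(e-f),(e+f)/2-35*n)"; python3 go.py 464 67 50 -78.5
```

```text
[510.90865098 133.15235823  28.        ] [554.70982676 -79.06480065  28.        ] 216.69025248574735 yaw 11.661968583473046 [474.04780689  14.91554267  28.        ] black [462.93025712  68.78018866  28.        ] white [485.16535667 -38.94910331  28.        ]
black [490.57593803 109.13501834  25.        ] [504.50162859  42.42662567  25.        ] 68.14641963622738 [463.26128132  68.7060176   25.        ]
white 69.68160959877588 [485.0689008  -37.80879861  25.        ]
t 20.18 pos [464.3  51.5 124.4] jaw -78.6 open 41.8 F [-0.1  0.  -2.5] q7 -1.78
frac [ 0.1239 -0.0256 -0.0047] turn -0.0008
```

```bash
python3 -m crank '[[[0.02,-0.0274,-0.0033,0,0.3],[0.06,-0.0274,-0.0033,0,0.3],[0.1,-0.0274,-0.0033,0,0.3],[0.13,-0.0274,-0.0033,0,0.3],[0.138,-0.0274,-0.0033,0,0.3]]]'|grep -E "pos|force"; python3 -m crank '[[[0,0,0,0,0.3],[0,0,0,0,0.3]]]' |grep -E "pos|force"; python3 -m crank '[[[0.002,0,0,0,0.3],[0.004,0,0,0,0.3],[0.004,0,0,0,0.3]]]' |grep -E "pos|force";python3 go.py 463 68.3 36 -78.5
```

```text
ee_pos: [461.0, 67.4, 39.1]
wrist_force: [-1.4, -0.4, -2.1]
ee_pos: [463.3, 68.8, 42.0]
wrist_force: [0.9, -0.2, -2.2]
ee_pos: [463.7, 69.3, 40.0]
wrist_force: [0.2, 0.7, -2.0]
t 21.02 pos [463.7  69.3  40. ] jaw -78.5 open 41.7 F [ 0.2  0.7 -2. ] q7 -1.93
frac [0.0067 0.0014 0.0015] turn 0.0001
```

```bash
for i in 1 2 3; do python3 -m crank '[[[0.001,0,0,0,0.3],[0.002,0,0,0,0.3],[0.002,0,0,0,0.3]]]' |grep -E "pos|force";done
```

```text
ee_pos: [463.0, 69.5, 38.2]
wrist_force: [-0.3, 0.8, -2.5]
ee_pos: [462.8, 69.5, 36.7]
wrist_force: [0.1, -0.3, -1.2]
ee_pos: [462.9, 69.5, 36.5]
wrist_force: [-4.0, -0.6, 11.8]
```

```bash
python3 -m crank '[[[-0.001,0,0,0,0.3],[-0.002,0,0,0,0.3],[-0.002,0,0,0,0.75],[-0.002,0,0,0,0.75],[-0.002,0,0,0,0.75]]]'|grep -E "pos|force|open";python3 -m crank '[[[0,0,0,0,0.8],[0,0,0,0,0.8],[-0.06,0,0,0,0.8],[-0.12,0,0,0,0.8],[-0.17,0,0,0,0.8]]]'|grep -E "pos|force|open"; python3 go.py 575 281 190 -78.5
```

```text
ee_pos: [463.1, 69.5, 36.9]
wrist_force: [-1.5, 0.5, 0.5]
opening: 57.1
ee_pos: [462.6, 69.9, 140.1]
wrist_force: [1.7, -0.1, -0.5]
opening: 73.5
t 22.6 pos [462.6  69.9 140.1] jaw -78.4 open 73.5 F [ 1.7 -0.1 -0.5] q7 -1.8
frac [-0.0831 -0.3072 -0.254 ] turn 0.0008
```

```bash
python3 -m crank '[[[-0.083,-0.307,-0.254,0,0.8],[-0.083,-0.307,-0.254,0,0.8],[-0.083,-0.307,-0.254,0,0.8],[-0.083,-0.307,-0.254,0,0.8],[-0.083,-0.307,-0.254,0,0.8]]]'|grep pos;python3 -m crank '[[[-0.01,-0.05,-0.042,0,0.8],[-0.01,-0.05,-0.042,0,0.8],[-0.01,-0.05,-0.042,0,0.8],[-0.01,-0.05,-0.042,0,0.8]]]'|grep pos;python3 -c "
from h import *
snap('wrist','w11')"; python3 go.py 575 281 190 -78.5
```

```text
ee_pos: [559.7, 250.7, 181.9]
ee_pos: [577.0, 283.4, 186.5]
t 23.4 pos [577.  282.4 186.5] jaw -78.5 open 73.5 F [-0.3  0.1 -0. ] q7 -2.13
frac [-0.0059  0.0015  0.0038] turn -0.0001
```

View pics/w11.png

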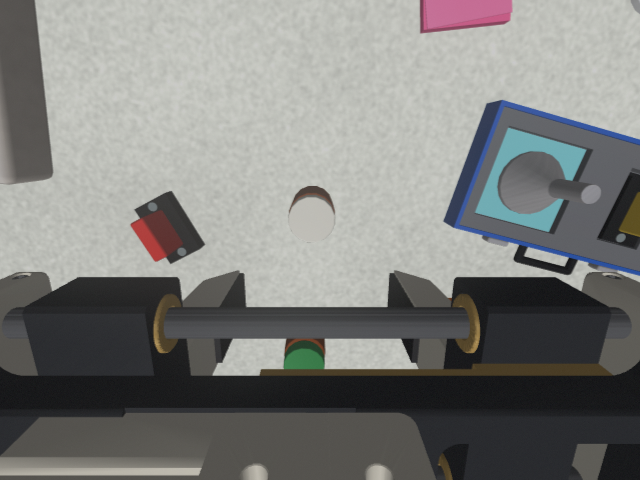

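```bash
python3 -c "
from h import *
p=world('w11',311.5,218.5,70);print(p,world('w11',312,219))
import subprocess;print(subprocess.run(['python3','go.py',*map(str,p[:2]),'19','-78.5'],capture_output=True,text=True).stdout)"
```

```text
[587.32333913 289.70666114  70.        ] [586.67011385 289.16705211  68.54956229]
t 23.4 pos [577.  282.4 186.5] jaw -78.5 open 73.5 F [-0.3  0.1 -0. ] q7 -2.13
frac [ 0.2791 -0.009  -0.0197] turn -0.0001
```

```bash
python3 -m crank '[[[0.02,-0.009,-0.018,0,0.8],[0.08,-0.009,-0.018,0,0.8],[0.14,-0.009,-0.018,0,0.8],[0.2,-0.009,-0.018,0,0.8],[0.25,-0.009,-0.018,0,0.8]]]'|grep -E "pos|force";python3 -m crank '[[[0.029,0,0,0,0.8],[0.029,0,0,0,0.8],[0.029,0,0,0,0.8]]]'|grep -E "pos|force"; python3 go.py 586.5 289.4 19 -78.5; python3 -m crank '[[[0,0,0,0,0.3],[0,0,0,0,0.3],[0,0,0,0,0.3],[0,0,0,0,0.3],[0,0,0,0,0.3]]]' 25;  python3 -m crank '[[[0,0,0,0,0.3],[0,0,0,0,0.3],[0,0,0,0,0.3]]]';python3 go.py 586.5 289.4 19 -78.5
```

```text
ee_pos: [586.3, 288.0, 35.0]
wrist_force: [-0.1, 0.3, -0.1]
ee_pos: [586.4, 289.1, 19.1]
wrist_force: [0.6, 1.2, 0.6]
t 24.07 pos [586.4 289.1  19.1] jaw -78.6 open 73.4 F [0.6 1.2 0.6] q7 -2.22
frac [ 0.0002 -0.0004 -0.0003] turn -0.0007
t: 24.48
ee_pos: [587.7, 291.5, 21.1]
eef_rot: [2.117, 0.214, -2.114]
wrist_force: [0.0, -0.4, -0.4]
opening: 45.0
t: 24.73
ee_pos: [587.6, 291.4, 20.8]
eef_rot: [2.117, 0.213, -2.114]
wrist_force: [-0.7, -1.8, 4.8]
opening: 41.6
t 24.73 pos [587.6 291.4  20.8] jaw -78.5 open 41.6 F [-0.7 -1.8  4.8] q7 -2.22
frac [0.003  0.0029 0.0025] turn 0.0003
```

```bash
python3 -m crank '[[[-0.03,0,0,0,0.3],[-0.08,0,0,0,0.3],[-0.14,0,0,0,0.3],[-0.2,0,0,0,0.3],[-0.22,0,0,0,0.3]]]'; python3 go.py 485 -38.5 150 -78.5
```

```text
t: 25.15
ee_pos: [589.3, 293.4, 157.4]
eef_rot: [2.124, 0.217, -2.109]
wrist_force: [1.0, 1.1, -0.1]
opening: 41.6
t 25.15 pos [589.3 293.4 157.4] jaw -78.4 open 41.6 F [ 1.   1.1 -0.1] q7 -2.15
frac [0.0092 0.5071 0.2812] turn 0.0006
```

```bash
python3 -m crank '[[[0,0.04,0.022,0,0.3],[0,0.09,0.05,0,0.3],[0,0.145,0.08,0,0.3],[0,0.2,0.111,0,0.3],[0,0.25,0.139,0,0.3]]]'|grep pos; python3 -m crank '[[[0,0.05,0.028,0,0.3],[0,0.1,0.055,0,0.3],[0,0.15,0.083,0,0.3],[0,0.2,0.111,0,0.3],[0,0.235,0.13,0,0.3]]]'|grep pos; python3 -m crank '[[[0,0,0,0,0.3],[0,0,0,0,0.3]]]'|grep pos; python3 go.py 485 -38.5 120 -78.5
```

```text
ee_pos: [533.9, 125.4, 151.0]
ee_pos: [485.1, -29.5, 151.2]
ee_pos: [486.3, -27.9, 151.4]
t 26.15 pos [486.3 -27.9 151.4] jaw -78.7 open 41.7 F [ 0.2  0.4 -0.5] q7 -1.59
frac [0.0524 0.0169 0.0055] turn -0.0021
```

```bash
python3 -m crank '[[[0.02,0.0173,0.005,0,0.3],[0.07,0.0173,0.005,0,0.3],[0.12,0.0173,0.005,0,0.3],[0.16,0.0173,0.005,0,0.3],[0.178,0.0173,0.005,0,0.3]]]'|grep -E "pos|force"; python3 -m crank '[[[0,0,0,0,0.3],[0,0,0,0,0.3],[0,0,0,0,0.3]]]' |grep -E "pos|force"; python3 go.py 485 -38.8 38 -78.5;python3 -c "
from h import *
snap('wrist','w12')"
```

```text
ee_pos: [484.3, -35.0, 42.2]
wrist_force: [0.4, -0.0, -1.1]
ee_pos: [487.6, -36.0, 46.3]
wrist_force: [0.9, -0.7, -1.3]
t 26.82 pos [487.6 -36.   46.3] jaw -78.4 open 41.3 F [ 0.9 -0.7 -1.3] q7 -1.69
frac [0.0138 0.0036 0.0052] turn 0.001
```

View pics/w12.png

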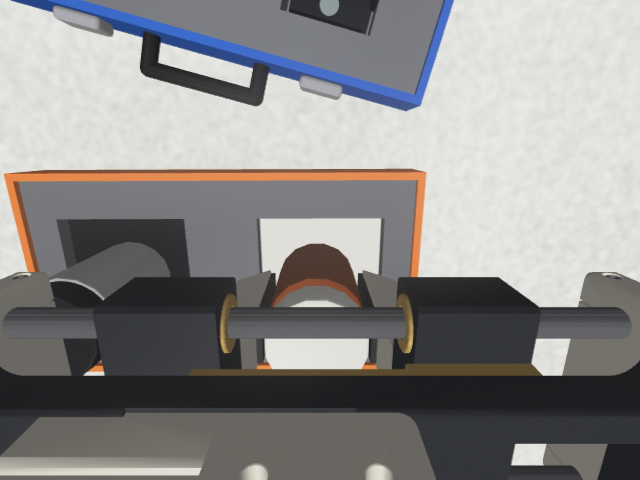

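```bash
python3 -m crank '[[[0.003,0.003,0.003,0,0.3],[0.007,0.003,0.004,0,0.3],[0.009,0.003,0.004,0,0.3],[0.009,0.003,0.004,0,0.3]]]' |grep -E "pos|force"; for i in 1 2 3; do python3 -m crank '[[[0.001,0,0,0,0.3],[0.002,0,0,0,0.3],[0.002,0,0,0,0.3]]]' |grep -E "pos|force";done
```

```text
ee_pos: [484.2, -39.4, 39.8]
wrist_force: [0.1, -0.4, -0.5]
ee_pos: [484.3, -39.1, 38.5]
wrist_force: [-0.1, 0.2, -0.4]
ee_pos: [484.4, -39.1, 37.8]
wrist_force: [-1.4, -0.5, 5.3]
ee_pos: [484.4, -39.1, 37.7]
wrist_force: [-6.6, -1.3, 18.8]
```

```bash
python3 -m crank '[[[-0.0015,0,0,0,0.3],[-0.003,0,0,0,0.3],[-0.003,0,0,0,0.3],[-0.003,0,0,0,0.75],[-0.003,0,0,0,0.75]]]'|grep -E "pos|force|open";python3 -m crank '[[[0,0,0,0,0.75],[0,0,0,0,0.75],[0,0,0,0,0.75],[-0.06,0,0,0,0.75],[-0.12,0,0,0,0.75]]]'|grep -E "pos|force|open";python3 -m crank '[[[-0.15,0.1,0.05,0,0.75],[-0.15,0.2,0.1,0,0.75],[-0.15,0.3,0.1,0,0.75],[-0.15,0.4,0.1,0,0.75],[-0.15,0.4,0.1,0,0.75]]]'|grep -E "pos|force|open"; python3 -m crank '[[[-0.05,0.1,0,0,0.75],[-0.05,0.2,0,0,0.75],[-0.05,0.2,0,0,0.75]]]'|grep pos;python3 -c "
from h import *
snap('top','t1')
im=cv2.imread('pics/t1.png')[160:310,110:370]
cv2.imwrite('pics/t1c.png',cv2.convertScaleAbs(cv2.resize(im,None,fx=3,fy=3,interpolation=cv2.INTER_CUBIC),alpha=1.6))"
```

```text
ee_pos: [484.3, -39.1, 37.8]
wrist_force: [-0.2, -0.4, -0.7]
opening: 50.5
ee_pos: [481.8, -38.6, 108.6]
wrist_force: [1.3, -0.8, 0.2]
opening: 68.7
ee_pos: [470.0, -222.8, 189.9]
wrist_force: [2.0, 1.1, 0.3]
opening: 69.1
ee_pos: [494.4, -340.5, 219.8]
```

View pics/t1c.png

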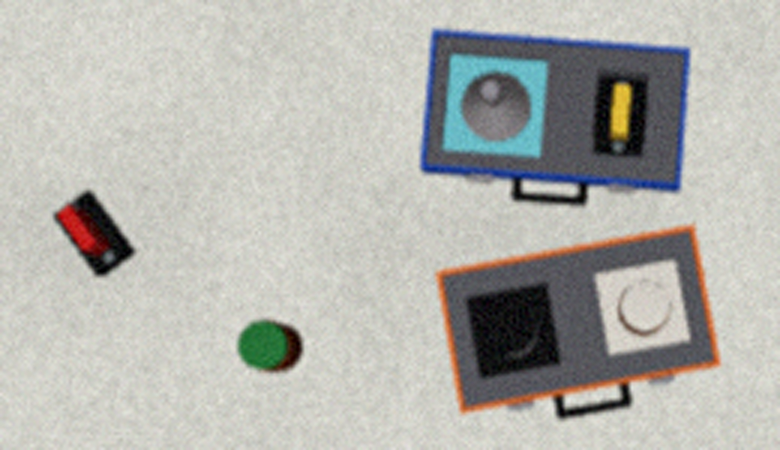

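```bash
python3 -m crank '[[[0,0,0,0,0.75],[0,0,0,0,0.75],[0,0,0,0,0.75]]]'|grep t:;python3 -c "
from h import *
for n,(u,v) in dict(cup=(510,325),jar=(645,305),spout=(490,90),grip=(620,110)).items(): print(n,world('t1',110+u/3,160+v/3).round(1))
print(order.hand_in())"
```

```text
t: 29.75
eef_rot: [2.115, 0.217, -2.116]
cup [463.2  66.5  86.6]
jar [481.7 -40.9  87.1]
spout [651.6  87.7  93.9]
grip [642.7 -17.6  66.4]
the job is handed in; nothing more can be done
None
```

Both kits are made up and handed in at about 30 s. They were placed in the order asked: funnel, yellow standard, cup, white-capped jar.

**Last checks, from the top camera with the arm clear:**

| Item | Where | Measured top | Expected top |
|---|---|---|---|
| Funnel | spout up in the pale-blue pocket | 93.9 mm | 95 mm |
| Yellow standard | cutout of the blue case | grip 66.4 mm | 65 mm |
| Cup | upright in the black pocket | 86.6 mm | 87 mm |
| White-capped jar | upright in the white pocket | 87.1 mm | 87 mm |

- **Standard pressed home:** the foot plate read 24.8 mm, flush with the 25 mm insert top. The hard stop came at the expected depth, where I pushed to about 25 N with no slip in the grip. The cheeks gave only about 2–4 N on the way down, less than the 5–15 N stated.
- **Not moved:** I never touched the red-gripped standard or the green-capped jar. The final picture shows both standing where they were.
- **A disagreement:** the first top-camera estimate for the white-capped jar was about 11 mm off the wrist-camera one. I used the wrist reading and the grasp was clean.

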